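# Check the spice carousel's two catches and turn the tier that comes free

### The arm

A 6-joint arm with a two-finger parallel gripper is mounted at the origin on the work surface. World frame = base frame: x ahead of the robot, y to its left, z up, the work surface at z = 0. Lengths are in m, angles in rad, forces in N, time in s.
With the tool pointing down it reaches from about 0.375 to 0.9 m from the base axis. Payload 3.1 kg.
Tool frame: the origin (TCP) lies midway between the tips of the shut fingers; the grasp point (between the pads) lies 19 mm behind it; z points along the fingers, y is the line along which they close (so a half turn about z gives the same grasp; the last joint's range is limited). The gripper opens to 85 mm and grips with 20 to 120 N. Pads are 22 mm wide; open, the fingers measure 114 mm over their backs; the gripper's body (76 mm by 85 mm) begins 54 mm behind the grasp point. The pads swing forward as they close: fully open they stand 13 mm farther back than shut.
Start: joints at [0.932, 0.527, 1.433, -0, 1.181, -0.178], TCP at [0.277, 0.56, 0.231] pointing down, gripper open.
Joint ranges: [-3.08, 3.08], [-0.75, 2.2], [0.22, 2.44], [-1.43, 4.57], [0, 2.65], [-2.85, 2.85]. Speed limits (rad/s): [2.79, 2.79, 3.14, 3.14, 3.14, 3.14].

### API

Orientations are given as a unit quaternion [w, x, y, z].
In Python, from workcell import telemetry, cams, bot gives the robot as it stands. The module is installed in compiled form; this text tells all that it offers.
- The arm moves only by the tool arm_command, never from a script. Its argument "steps" is a list of rows, each an object of numbers: "gripper": the opening, from 0 (shut) to 1 (fully open); "x", "y", "z": the shift along the tool's x, y, z in mm; "turn": the turn about the tool's z in rad. In form: [{"gripper": .., "x": .., "y": .., "z": .., "turn": ..}, ...]. A call has 1 to 20 rows; each row is the pose to reach, as a shift and turn from the pose commanded when the call began, along the tool's axes at that moment; what a row does not reach only later rows make up. A row lasts 1/10 s, in which the tool goes at most 50 mm and 8.59 degrees, less where a joint would pass 70% of its speed; a pose out of reach is approached as far as the arm can. A call with a gripper value outside its range is refused whole. The fingers move at their own pace and stop on an object; "grip_force" is the grip in N (left out, the last holds). Time passes only in rows, so rows that repeat a pose let the fingers close. It gives the time, the measured TCP pose, the force, the opening and the grip force at its end, in the units of the state.
- telemetry.read_state(): the state, without advancing time (a new reading comes with each control period).
- cams.get_image(name): name is "scene" or "top" or "wrist"; returns a dict with "img" (384x512x3 uint8, red, green, blue), "depth" (384x512 float32, m along the optical axis (not along the pixel's ray), 0 where there is no reading), "intrinsics" (3x3 intrinsics, pixels), "R" (3x3) and "t" (3): a world point X has camera coordinates R X + t. Camera axes: x right, y down, z forward; pixel columns grow to the right and rows downward; lengths in m; the calibration is good to about 2 mm. A picture is of the moment at which its call begins.
- bot.job_done(): hands the job in; it is judged then, once.
The state is a dict: "t": time; "qpos": joint angles; "qd": joint speeds; "joint_efforts": joint torques, N m; "ee_pos": TCP position; "ee_rot": TCP orientation; "wrist_force": force on the tool from outside, world axes, zero at the start; "moment": the same for the moment, N m; "gripper_width": finger opening in m; "grip_force": force on a finger pad.
Only numpy, scipy, OpenCV 4.12 (cv2) and the standard library are available. Lean on these libraries where they do the work, as an engineer would, in place of code of your own. Each camera call takes 0.05 s, during which the arm holds its last target. There are 200 camera calls.

### The job

Check the two spring catches that lock the tiers of the spice carousel, first the one on the tall tower and then the one on the low tower: press each cap down with at most 15 N, never harder, until it clicks and stays down or proves too stiff to click within that limit. One will click and one is too stiff and is to be left up. Then turn the tier that has been freed a quarter turn anticlockwise (seen from above) by its finger post and let go, with the other tier still locked, all shakers standing on their tiers and the mug, bowl and whisk where they are.

Things in the scene. Friction and masses are not known exactly. Their poses are not given: they have to be found in the camera images.
- carousel: Two-tier spice carousel fixed to the table; origin on the spindle axis at table height, z up. Spindle with ball top 223 mm high. Lower wooden tier 300 mm across, top face 40 mm up; upper tier 170 mm across, top face 138 mm up. White catch towers (40 x 30 mm) stand 185 mm from the spindle: at +y a tall one (150 mm high, locks the upper tier), at -y a low one (70 mm high, locks the lower tier).
- upper_catch_top (a point): Centre of the top face of the upper tier's catch: a round steel push cap 24 mm across on the tall tower, 172 mm above the table when up. Pushed straight down, its force rises over the first 5 mm; at about 8 mm it clicks (force drops, it snaps down and stays); hard stop at 13 mm. Let go before the click, it springs back up.
- lower_catch_top (a point): The lower tier's catch: an equal cap on the low tower, 92 mm above the table when up, same travel and behaviour. Of the two catches, which differ from start to start and look alike, one clicks at about 5 to 8 N; the other has too strong a spring, gains about 5 N per mm of travel and would need over 20 N.
- upper_catch (a joint): Downward travel of the upper catch in m: 0 up (tier locked), about 0.008 click, 0.013 fully down (tier free).
- lower_catch (a joint): The same for the lower catch.
- upper_tier (a joint): Turn of the upper tier in rad, anticlockwise seen from above: 0 locked, a quarter turn is 1.57, end stop 1.95. The nose of its catch holds it near 0 until the catch has clicked; then it turns with light friction and stays where left.
- lower_tier (a joint): The same for the lower tier.
- upper_post (a point): Centre of the top end of the upper tier's steel finger post, an upright rod 14 mm thick that stands 52 mm above the tier on a 60 mm radius about the spindle, its top 190 mm above the table; it turns with the tier.
- lower_post (a point): Centre of the top end of the lower tier's steel finger post, an upright rod 14 mm thick that stands 85 mm above the tier on a 135 mm radius about the spindle, its top 125 mm above the table; it turns with the tier.
- mug: White enamel mug, 80 mm across, 85 mm high, bystander; origin under its centre.
- bowl: Red plastic bowl, 170 mm across, 70 mm high, bystander; origin under its centre.
- whisk: Steel whisk, 265 mm long, lying on the table, bystander; origin near its middle, at table height.
- shaker_1_mid (a point): Centre of an empty glass shaker, 39 mm across, 68 mm high, standing loose on the lower tier; it rides along when the tier turns and must stay standing.
- shaker_2_mid (a point): Centre of an empty glass shaker, 39 mm across, 60 mm high, standing loose on the lower tier; it rides along when the tier turns and must stay standing.
- shaker_3_mid (a point): Centre of an empty glass shaker, 39 mm across, 64 mm high, standing loose on the lower tier; it rides along when the tier turns and must stay standing.
- shaker_4_mid (a point): Centre of an empty glass shaker, 39 mm across, 70 mm high, standing loose on the upper tier; it rides along when the tier turns and must stay standing.
- shaker_5_mid (a point): Centre of an empty glass shaker, 39 mm across, 62 mm high, standing loose on the upper tier; it rides along when the tier turns and must stay standing.

How it is judged:
On the way, in this order (a step that is already met when the one before it is completed fails the run):
1. the tall tower's catch has been tried in earnest (pressed with over 4 N), both tiers still unturned (contact force between the fingers and upper_catch_c2 above 4 N and value of joint each of upper_tier, lower_tier below 0.2 rad), for 0.03 s.
2. the low tower's catch has been tried in earnest (pressed with over 4 N), both tiers still unturned (contact force between the fingers and lower_catch_c2 above 4 N and value of joint each of upper_tier, lower_tier below 0.2 rad), for 0.03 s.
At the end, for the whole second after the job is handed in: One catch is clicked down (travel over 11 mm) and the tier it frees is turned 1.57 rad, give or take 0.3, and at rest; the other catch is up (travel under 4 mm) and its tier unturned (under 0.08 rad); the shakers stand on their tiers, and mug, bowl and whisk are within 30 mm of where they were (((value of joint upper_catch above 0.011 m and value of joint upper_tier between 1.27 and 1.87 rad and value of joint lower_catch below 0.004 m and value of joint lower_tier below 0.08 rad) or (value of joint lower_catch above 0.011 m and value of joint lower_tier between 1.27 and 1.87 rad and value of joint upper_catch below 0.004 m and value of joint upper_tier below 0.08 rad)) and velocity of joint upper_tier between -0.05 and 0.05 rad/s and velocity of joint lower_tier between -0.05 and 0.05 rad/s and angle between each of shaker_1_mid, shaker_2_mid, shaker_3_mid, shaker_4_mid, shaker_5_mid's own z axis and vertical below 0.5 rad and height (world z) of each of shaker_1_mid, shaker_2_mid, shaker_3_mid above 0.06 m and height (world z) of each of shaker_4_mid, shaker_5_mid above 0.15 m and distance of each of mug, bowl, whisk from where it was at the start of the episode below 0.03 m); the robot touches nothing.
It fails at once if a catch pressed harder than 15 N (contact force between any of the fingers, the arm and upper_catch_c0 above 15 N or contact force between any of the fingers, the arm and upper_catch_c2 above 15 N or contact force between any of the fingers, the arm and lower_catch_c0 above 15 N or contact force between any of the fingers, the arm and lower_catch_c2 above 15 N).
It fails at once if a shaker tipped over or fallen off its tier (angle between any of shaker_1_mid, shaker_2_mid, shaker_3_mid, shaker_4_mid, shaker_5_mid's own z axis and vertical above 0.5 rad or height (world z) of any of shaker_1_mid, shaker_2_mid, shaker_3_mid below 0.06 m or height (world z) of any of shaker_4_mid, shaker_5_mid below 0.15 m).
It fails at once if mug, bowl or whisk moved by more than 30 mm (distance of any of mug, bowl, whisk from where it was at the start of the episode above 0.03 m).
It also fails if it takes over 64 s, if anything falls off the work surface, if the arm or the gripper's body presses on something with over 40 N, if the wrist force passes 120 N, or if a joint passes its speed limit or range.

## Working session

There is one attempt and no reset: what is moved stays moved. The work goes in short steps, Python scripts to look and compute and a tool call to move; the robot and the scene stay as the last step left them, time stands still between calls to the robot, and variables do not carry over. Pictures are saved under pics/ and viewed, at most 10 in all, crops included, and the job is handed in when it is done.

Besides the shell and the picture viewer there is one more tool, called after "Emit:" in YAML: its name, and indented under it one key for each argument. arm_command: Moves the arm, as the interface text tells. Its arguments: {"type":"object","properties":{"steps":{"type":"array","items":{"type":"object","properties":{"gripper":{"type":"number"},"x":{"type":"number"},"y":{"type":"number"},"z":{"type":"number"},"turn":{"type":"number"}}}},"grip_force":{"type":"number"}},"required":["steps"]}

```bash
mkdir -p pics
cat > h.py <<'E'
import numpy as np, cv2
from workcell import telemetry, cams, bot
def grab(n,f=None):
    d=cams.get_image(n)
    if f: cv2.imwrite('pics/'+f,cv2.cvtColor(d['img'],cv2.COLOR_RGB2BGR))
    return d
def cloud(d):
    K,R,t=d['intrinsics'],d['R'],d['t']; z=d['depth']
    v,u=np.mgrid[:z.shape[0],:z.shape[1]]
    c=np.stack([(u-K[0,2])/K[0,0]*z,(v-K[1,2])/K[1,1]*z,z],-1)
    w=(c-t)@R; w[z==0]=np.nan
    return w
def onplane(d,u,v,h):
    K,R,t=d['intrinsics'],d['R'],d['t']
    r=R.T@np.linalg.solve(K,[u,v,1.]); o=-R.T@t
    return o+r*(h-o[2])/r[2]
E
python3 - <<'E'
from h import *
for n in('top','scene'):
    d=grab(n,n+'0.png'); np.savez(n+'0.npz',**d)
s=telemetry.read_state(); print(s)
E
```

```text
{'t': 0.1, 'qpos': array([ 9.32489696e-01,  5.28347463e-01,  1.43378343e+00, -1.63585027e-06,
        1.18139378e+00, -1.78513385e-01]), 'qd': array([-0.0011866 , -0.00254306, -0.00336259,  0.00124401, -0.00105147,
       -0.00116499]), 'joint_efforts': array([-1.31015258e-05, -4.43303955e+01, -1.78586018e+01, -2.31910835e-04,
        3.92196758e-03,  5.14585579e-06]), 'ee_pos': array([0.27694288, 0.55957313, 0.23044434]), 'ee_rot': array([-3.82956338e-04,  2.27876458e-01,  9.73689574e-01, -8.86857235e-04]), 'wrist_force': array([-1.04816733,  0.38667195,  0.17457397]), 'moment': array([-0.00082108, -0.03019475, -0.02103961]), 'grip_force': 0.0, 'gripper_width': 0.08505862566160231}
```

View pics/top0.png

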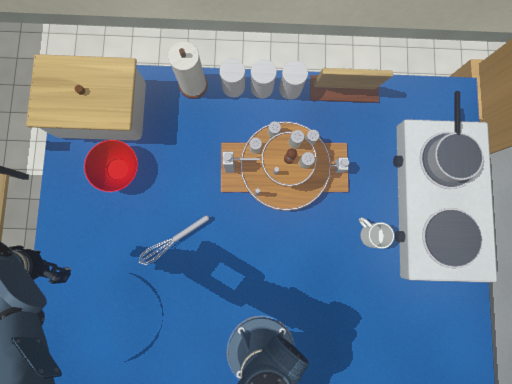

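View pics/scene0.png

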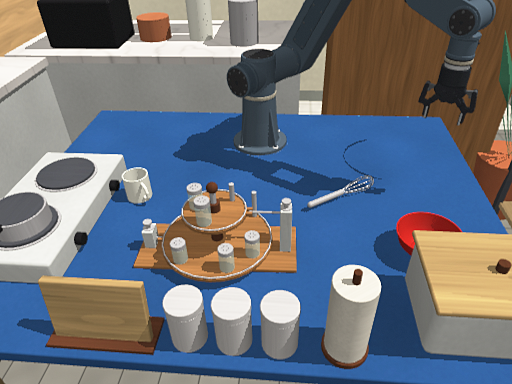

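Run:
```python
from h import *
d=dict(np.load('top0.npz')); w=cloud(d)
np.set_printoptions(precision=3,suppress=True)
print(-d['R'].T@d['t'], d['R'])
for nm,lo,hi in(('uppercap',.165,.178),('lowcap',.088,.096),('spindle',.212,.23),('upost',.185,.196),('lpost',.12,.13)):
    m=((w[...,2]>lo)&(w[...,2]<hi)).astype(np.uint8)
    n,l,st,c=cv2.connectedComponentsWithStats(m)
    for i in range(1,n):
        if st[i,4]>=12: print(nm,st[i],c[i],np.median(w[l==i],0),np.ptp(w[l==i],axis=0))
```

```text
[0.351 0.06  1.236] [[ 0.028 -0.999  0.024]
 [-0.99  -0.031 -0.138]
 [ 0.139 -0.02  -0.99 ]]
uppercap [178  61  23  16  52] [190.788  71.981] [0.842 0.238 0.171] [0.05  0.065 0.013]
uppercap [76 86  9  9 33] [80.545 90.212] [0.776 0.563 0.174] [0.021 0.019 0.013]
uppercap [289 141   8   6  13] [292.154 143.769] [ 0.633 -0.069  0.171] [0.014 0.021 0.011]
uppercap [224 152   8   9  50] [227.24 156.  ] [0.592 0.121 0.171] [0.023 0.021 0.009]
uppercap [300 158   7   9  13] [301.692 163.   ] [ 0.576 -0.096  0.171] [0.026 0.018 0.011]
uppercap [243 345  21  16  37] [253.027 350.   ] [0.055 0.027 0.172] [0.037 0.054 0.012]
lowcap [195  73   9  13  15] [200.     79.667] [0.858 0.22  0.092] [0.043 0.024 0.007]
lowcap [234  80  10   8  14] [238.286  84.286] [0.845 0.101 0.091] [0.024 0.028 0.007]
lowcap [370  82  14   1  14] [376.5  82. ] [ 0.874 -0.354  0.092] [0.002 0.041 0.005]
lowcap [135 111   3  14  14] [136.071 117.5  ] [0.724 0.42  0.092] [0.041 0.003 0.007]
lowcap [427 140   8  14  25] [430.  146.2] [ 0.665 -0.524  0.089] [0.044 0.022 0.008]
lowcap [423 155   6   7  14] [425.786 157.9
[... 2682 characters left out ...]
 [0.003 0.061 0.01 ]
lpost [371  79  12   2  13] [376.769  79.077] [ 0.868 -0.344  0.126] [0.003 0.034 0.01 ]
lpost [132 110   2  14  18] [132.667 117.056] [0.714 0.42  0.126] [0.043 0.003 0.009]
lpost [ 40 128  14   1  14] [ 46.5 128. ] [0.671 0.678 0.125] [0.002 0.041 0.007]
lpost [ 70 129  15   1  15] [ 77. 129.] [0.671 0.587 0.126] [0.001 0.043 0.006]
lpost [ 95 130  12   1  12] [100.5 130. ] [0.671 0.515 0.124] [0.001 0.035 0.006]
lpost [432 146  21  34  66] [438.242 164.773] [ 0.593 -0.522  0.124] [0.102 0.058 0.01 ]
lpost [255 188   5   5  17] [257.235 190.235] [0.5   0.029 0.125] [0.013 0.012 0.006]
lpost [250 340  13   6  17] [255.529 342.118] [0.059 0.023 0.123] [0.013 0.034 0.009]
```

Top view: the tall cap is at px (227,156), the low cap at (345,162), the spindle at (291,153), and the posts at (276,169) and (257,190). The bowl, whisk and mug are clear of the path. Next I move above the tall cap with the fingers shut.

Emit:
arm_command:
  steps:
    - {"x": -100,"y": -53,"z": -10,"turn": 0,"gripper": 0}
    - {"x": -477,"y": -253,"z": 0,"turn": 0,"gripper": 0}
    - {"x": -477,"y": -253,"z": 0,"turn": 0,"gripper": 0}
    - {"x": -477,"y": -253,"z": 0,"turn": 0,"gripper": 0}
    - {"x": -477,"y": -253,"z": 0,"turn": 0,"gripper": 0}
    - {"x": -477,"y": -253,"z": 0,"turn": 0,"gripper": 0}
    - {"x": -477,"y": -253,"z": 0,"turn": 0,"gripper": 0}
    - {"x": -477,"y": -253,"z": 0,"turn": 0,"gripper": 0}
    - {"x": -477,"y": -253,"z": 0,"turn": 0,"gripper": 0}
    - {"x": -477,"y": -253,"z": 0,"turn": 0,"gripper": 0}
    - {"x": -477,"y": -253,"z": 0,"turn": 0,"gripper": 0}
    - {"x": -477,"y": -253,"z": 0,"turn": 0,"gripper": 0}
    - {"x": -477,"y": -253,"z": 0,"turn": 0,"gripper": 0}
    - {"x": -477,"y": -253,"z": 0,"turn": 0,"gripper": 0}
    - {"x": -477,"y": -253,"z": 0,"turn": 0,"gripper": 0}
    - {"x": -477,"y": -253,"z": 0,"turn": 0,"gripper": 0}

```text
t: 1.7
ee_pos: [0.5917, 0.123, 0.2314]
ee_rot: [-0.0, 0.227, 0.974, 0.0]
wrist_force: [-0.3, 0.5, -0.3]
gripper_width: -0.0
grip_force: 0.0
```

Run:
```python
from h import *
np.set_printoptions(precision=3,suppress=True)
d=grab('wrist','w1.png'); w=cloud(d); np.savez('w1.npz',**d)
s=telemetry.read_state(); print(s['ee_pos'],s['ee_rot'],s['wrist_force'],s['gripper_width'],s['qpos'])
m=((w[...,2]>.167)&(w[...,2]<.178)).astype(np.uint8)
n,l,st,c=cv2.connectedComponentsWithStats(m)
for i in range(1,n):
    if st[i,4]>=30: print(st[i],c[i],np.median(w[l==i],0),np.ptp(w[l==i],axis=0))
```

```text
[0.592 0.123 0.231] [-0.     0.227  0.974  0.   ] [-0.329 -0.212 -0.464] 6.20893067342538e-05 [ 0.02   0.5    1.486  0.     1.156 -1.093]
[243 191  31  31 731] [258.379 206.249] [0.59  0.122 0.174] [0.023 0.024 0.007]
[ 70 231  21  21 180] [ 81.85  238.344] [ 0.553 -0.017  0.172] [0.014 0.008 0.011]
[  0 291  44  25 477] [ 24.696 301.476] [ 0.579 -0.094  0.172] [0.031 0.022 0.011]
[ 59 291  23  20 220] [ 72.673 298.373] [ 0.595 -0.057  0.173] [0.015 0.011 0.011]
```

View pics/w1.png

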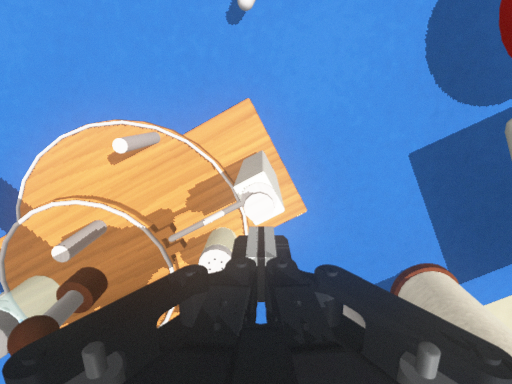

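The wrist view shows the cap at px (258,206), within 2 mm of the tool axis. I go down to just above it.

Emit:
arm_command:
  steps:
    - {"x": 0,"y": -1,"z": 15}
    - {"x": 0,"y": -1,"z": 30}
    - {"x": 0,"y": -1,"z": 42}
    - {"x": 0,"y": -1,"z": 50}
    - {"x": 0,"y": -1,"z": 54}
    - {"x": 0,"y": -1,"z": 54}
    - {"x": 0,"y": -1,"z": 54}

```text
schema error: expected keys gripper, x, y, z, turn
```

Emit:
arm_command:
  steps:
    - {"z": 0.5}
    - {"z": 1}
    - {"z": 1.5}
    - {"z": 2}
    - {"z": 2.5}
    - {"z": 3}
    - {"z": 3.5}
    - {"z": 4}
    - {"z": 4}
    - {"z": 4}

```text
schema error: expected keys gripper, x, y, z, turn
```

Emit:
arm_command:
  steps:
    - {"z": 0.25}
    - {"z": 0.5}
    - {"z": 0.75}
    - {"z": 1.0}
    - {"z": 1.0}
    - {"z": 1.0}

```text
schema error: expected keys gripper, x, y, z, turn
```

Emit:
arm_command:
  steps:
    - {"x": 0,"y": -1,"z": 15,"turn": 0,"gripper": 0}
    - {"x": 0,"y": -1,"z": 30,"turn": 0,"gripper": 0}
    - {"x": 0,"y": -1,"z": 42,"turn": 0,"gripper": 0}
    - {"x": 0,"y": -1,"z": 50,"turn": 0,"gripper": 0}
    - {"x": 0,"y": -1,"z": 54,"turn": 0,"gripper": 0}
    - {"x": 0,"y": -1,"z": 54,"turn": 0,"gripper": 0}
    - {"x": 0,"y": -1,"z": 54,"turn": 0,"gripper": 0}

```text
t: 2.45
ee_pos: [0.5924, 0.1208, 0.1777]
ee_rot: [0.0, 0.228, 0.974, 0.0]
wrist_force: [0.8, 0.1, -0.3]
gripper_width: -0.0
grip_force: 0.0
```

Emit:
arm_command:
  steps:
    - {"x": 0,"y": 0,"z": 1,"turn": 0,"gripper": 0}
    - {"x": 0,"y": 0,"z": 2,"turn": 0,"gripper": 0}
    - {"x": 0,"y": 0,"z": 3,"turn": 0,"gripper": 0}
    - {"x": 0,"y": 0,"z": 3.5,"turn": 0,"gripper": 0}
    - {"x": 0,"y": 0,"z": 4,"turn": 0,"gripper": 0}
    - {"x": 0,"y": 0,"z": 4,"turn": 0,"gripper": 0}
    - {"x": 0,"y": 0,"z": 4,"turn": 0,"gripper": 0}

```text
t: 3.15
ee_pos: [0.592, 0.1208, 0.1733]
ee_rot: [-0.0, 0.228, 0.974, 0.0]
wrist_force: [0.0, 0.5, -0.5]
gripper_width: 0.0003
grip_force: 0.0
```

Emit:
arm_command:
  steps:
    - {"x": 0,"y": 0,"z": 0.5,"turn": 0,"gripper": 0}
    - {"x": 0,"y": 0,"z": 1,"turn": 0,"gripper": 0}
    - {"x": 0,"y": 0,"z": 1.5,"turn": 0,"gripper": 0}
    - {"x": 0,"y": 0,"z": 2,"turn": 0,"gripper": 0}
    - {"x": 0,"y": 0,"z": 2,"turn": 0,"gripper": 0}

```text
t: 3.65
ee_pos: [0.5921, 0.1208, 0.1714]
ee_rot: [0.0, 0.228, 0.974, 0.0]
wrist_force: [-0.5, 0.3, -0.0]
gripper_width: 0.0
grip_force: 0.4
```

Emit:
arm_command:
  steps:
    - {"x": 0,"y": 0,"z": 0.3,"turn": 0,"gripper": 0}
    - {"x": 0,"y": 0,"z": 0.6,"turn": 0,"gripper": 0}
    - {"x": 0,"y": 0,"z": 0.6,"turn": 0,"gripper": 0}

```text
t: 3.95
ee_pos: [0.5921, 0.1208, 0.171]
ee_rot: [0.0, 0.228, 0.974, 0.0]
wrist_force: [-0.2, 0.2, 1.9]
gripper_width: -0.0
grip_force: 1.1
```

Emit:
arm_command:
  steps:
    - {"x": 0,"y": 0,"z": 0.3,"turn": 0,"gripper": 0}
    - {"x": 0,"y": 0,"z": 0.7,"turn": 0,"gripper": 0}
    - {"x": 0,"y": 0,"z": 0.7,"turn": 0,"gripper": 0}

```text
t: 4.25
ee_pos: [0.5922, 0.1208, 0.1703]
ee_rot: [0.0, 0.228, 0.974, 0.0]
wrist_force: [-0.6, 0.1, 4.2]
gripper_width: 0.0
grip_force: 2.0
```

Emit:
arm_command:
  steps:
    - {"x": 0,"y": 0,"z": 0.3,"turn": 0,"gripper": 0}
    - {"x": 0,"y": 0,"z": 0.6,"turn": 0,"gripper": 0}
    - {"x": 0,"y": 0,"z": 0.6,"turn": 0,"gripper": 0}

```text
t: 4.55
ee_pos: [0.5923, 0.1208, 0.1698]
ee_rot: [0.0, 0.228, 0.974, 0.0]
wrist_force: [-0.4, -0.4, 5.5]
gripper_width: -0.0001
grip_force: 2.6
```

Emit:
arm_command:
  steps:
    - {"x": 0,"y": 0,"z": 0.3,"turn": 0,"gripper": 0}
    - {"x": 0,"y": 0,"z": 0.5,"turn": 0,"gripper": 0}
    - {"x": 0,"y": 0,"z": 0.5,"turn": 0,"gripper": 0}

```text
t: 4.85
ee_pos: [0.5923, 0.1208, 0.1696]
ee_rot: [0.0, 0.228, 0.974, 0.0]
wrist_force: [-2.0, -1.1, 5.9]
gripper_width: -0.0
grip_force: 3.2
```

Emit:
arm_command:
  steps:
    - {"x": 0,"y": 0,"z": 0.3,"turn": 0,"gripper": 0}
    - {"x": 0,"y": 0,"z": 0.6,"turn": 0,"gripper": 0}
    - {"x": 0,"y": 0,"z": 0.6,"turn": 0,"gripper": 0}
    - {"x": 0,"y": 0,"z": 0.6,"turn": 0,"gripper": 0}

```text
t: 5.25
ee_pos: [0.5924, 0.1208, 0.1692]
ee_rot: [0.001, 0.228, 0.974, 0.0]
wrist_force: [-2.0, -0.3, 6.9]
gripper_width: -0.0002
grip_force: 3.7
```

Emit:
arm_command:
  steps:
    - {"x": 0,"y": 0,"z": 0.3,"turn": 0,"gripper": 0}
    - {"x": 0,"y": 0,"z": 0.5,"turn": 0,"gripper": 0}
    - {"x": 0,"y": 0,"z": 0.5,"turn": 0,"gripper": 0}
    - {"x": 0,"y": 0,"z": 0.5,"turn": 0,"gripper": 0}

```text
t: 5.65
ee_pos: [0.5924, 0.1208, 0.1689]
ee_rot: [0.001, 0.228, 0.974, 0.0]
wrist_force: [-1.7, -0.1, 8.4]
gripper_width: 0.0
grip_force: 4.2
```

Emit:
arm_command:
  steps:
    - {"x": 0,"y": 0,"z": 0.3,"turn": 0,"gripper": 0}
    - {"x": 0,"y": 0,"z": 0.6,"turn": 0,"gripper": 0}
    - {"x": 0,"y": 0,"z": 0.9,"turn": 0,"gripper": 0}
    - {"x": 0,"y": 0,"z": 0.9,"turn": 0,"gripper": 0}
    - {"x": 0,"y": 0,"z": 0.9,"turn": 0,"gripper": 0}

```text
t: 6.15
ee_pos: [0.5925, 0.1208, 0.1684]
ee_rot: [0.001, 0.228, 0.974, 0.0]
wrist_force: [-2.9, -0.4, 10.4]
gripper_width: -0.0
grip_force: 5.1
```

Emit:
arm_command:
  steps:
    - {"x": 0,"y": 0,"z": 0.3,"turn": 0,"gripper": 0}
    - {"x": 0,"y": 0,"z": 0.6,"turn": 0,"gripper": 0}
    - {"x": 0,"y": 0,"z": 0.6,"turn": 0,"gripper": 0}
    - {"x": 0,"y": 0,"z": 0.6,"turn": 0,"gripper": 0}

```text
t: 6.55
ee_pos: [0.5925, 0.1208, 0.168]
ee_rot: [0.001, 0.228, 0.974, 0.0]
wrist_force: [-2.8, -1.2, 11.8]
gripper_width: -0.0003
grip_force: 5.7
```

The tall catch reads 11.8 N at about 3 mm with no click, so it is too stiff and I leave it up. I lift off and go over to the low catch.

Emit:
arm_command:
  steps:
    - {"x": 0,"y": 0,"z": -10,"turn": 0,"gripper": 0}
    - {"x": 0,"y": 0,"z": -50,"turn": 0,"gripper": 0}
    - {"x": 0,"y": 0,"z": -95,"turn": 0,"gripper": 0}
    - {"x": -19,"y": -36,"z": -95,"turn": 0,"gripper": 0}
    - {"x": -173,"y": -326,"z": -95,"turn": 0,"gripper": 0}
    - {"x": -173,"y": -326,"z": -95,"turn": 0,"gripper": 0}
    - {"x": -173,"y": -326,"z": -95,"turn": 0,"gripper": 0}
    - {"x": -173,"y": -326,"z": -95,"turn": 0,"gripper": 0}
    - {"x": -173,"y": -326,"z": -95,"turn": 0,"gripper": 0}
    - {"x": -173,"y": -326,"z": -95,"turn": 0,"gripper": 0}
    - {"x": -173,"y": -326,"z": -95,"turn": 0,"gripper": 0}
    - {"x": -173,"y": -326,"z": -95,"turn": 0,"gripper": 0}
    - {"x": -173,"y": -326,"z": -95,"turn": 0,"gripper": 0}
    - {"x": -173,"y": -326,"z": -95,"turn": 0,"gripper": 0}

```text
t: 7.95
ee_pos: [0.6022, -0.2467, 0.2609]
ee_rot: [-0.001, 0.227, 0.974, 0.0]
wrist_force: [-0.4, -0.7, -1.3]
gripper_width: -0.0001
grip_force: 0.0
```

Run:
```python
from h import *
np.set_printoptions(precision=3,suppress=True)
d=grab('wrist','w2.png'); w=cloud(d)
s=telemetry.read_state(); print(s['ee_pos'],s['ee_rot'],s['wrist_force'])
for lo,hi in((.087,.098),(.165,.178)):
  m=((w[...,2]>lo)&(w[...,2]<hi)).astype(np.uint8)
  n,l,st,c=cv2.connectedComponentsWithStats(m)
  for i in range(1,n):
    if st[i,4]>=30: print(st[i],c[i],np.median(w[l==i],0),np.ptp(w[l==i],axis=0))
```

```text
[ 0.602 -0.246  0.261] [-0.     0.227  0.974  0.   ] [ 0.351  0.024 -0.487]
[ 22   0  79  71 427] [58.382 45.131] [ 0.395 -0.382  0.088] [0.076 0.076 0.003]
[83  0 16 24 74] [91.216 10.297] [ 0.376 -0.324  0.088] [0.024 0.005 0.002]
[250 167  20  21 329] [259.48  176.723] [ 0.602 -0.248  0.094] [0.023 0.023 0.008]
[352 183  25  28 104] [360.096 191.279] [ 0.668 -0.152  0.093] [0.024 0.032 0.011]
[   0  241  105   72 1883] [ 59.54  266.722] [ 0.592 -0.521  0.09 ] [0.132 0.087 0.011]
[508 268   4  23  57] [510.035 278.93 ] [ 0.868 -0.018  0.09 ] [0.034 0.009 0.006]
[433 276  58  41 427] [452.471 289.571] [ 0.845 -0.093  0.093] [0.043 0.074 0.011]
[487   0  22  24 285] [496.     12.649] [ 0.553 -0.028  0.172] [0.014 0.008 0.013]
[444  72  33  41 616] [458.119  90.763] [ 0.592 -0.067  0.166] [0.032 0.026 0.013]
[376  82  27  49 283] [382.993 106.731] [ 0.578 -0.127  0.172] [0.034 0.025 0.013]
[435 135  38  45 439] [445.62  154.052] [ 0.637 -0.093  0.172] [0.033 0.029 0.013]
```

View pics/w2.png

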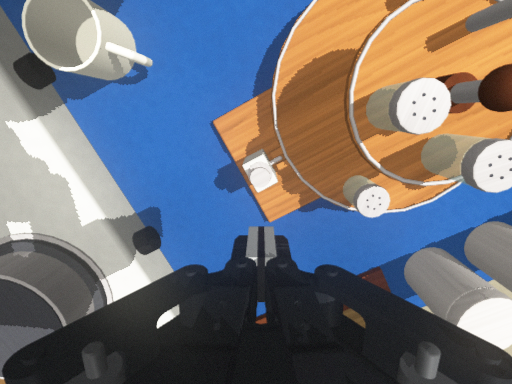

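The low cap is at px (260,175), within 2 mm of the tool axis. I descend to it.

Emit:
arm_command:
  steps:
    - {"x": 0,"y": -1,"z": 30,"turn": 0,"gripper": 0}
    - {"x": 0,"y": -1,"z": 65,"turn": 0,"gripper": 0}
    - {"x": 0,"y": -1,"z": 100,"turn": 0,"gripper": 0}
    - {"x": 0,"y": -1,"z": 130,"turn": 0,"gripper": 0}
    - {"x": 0,"y": -1,"z": 150,"turn": 0,"gripper": 0}
    - {"x": 0,"y": -1,"z": 160,"turn": 0,"gripper": 0}
    - {"x": 0,"y": -1,"z": 164,"turn": 0,"gripper": 0}
    - {"x": 0,"y": -1,"z": 164,"turn": 0,"gripper": 0}
    - {"x": 0,"y": -1,"z": 164,"turn": 0,"gripper": 0}

```text
t: 8.9
ee_pos: [0.6029, -0.2492, 0.0987]
ee_rot: [0.001, 0.228, 0.974, -0.0]
wrist_force: [0.5, 0.3, 1.3]
gripper_width: 0.0003
grip_force: 0.0
```

Emit:
arm_command:
  steps:
    - {"x": 0,"y": 0,"z": 1,"turn": 0,"gripper": 0}
    - {"x": 0,"y": 0,"z": 2,"turn": 0,"gripper": 0}
    - {"x": 0,"y": 0,"z": 3,"turn": 0,"gripper": 0}
    - {"x": 0,"y": 0,"z": 4,"turn": 0,"gripper": 0}
    - {"x": 0,"y": 0,"z": 5,"turn": 0,"gripper": 0}
    - {"x": 0,"y": 0,"z": 5.5,"turn": 0,"gripper": 0}
    - {"x": 0,"y": 0,"z": 6,"turn": 0,"gripper": 0}
    - {"x": 0,"y": 0,"z": 6,"turn": 0,"gripper": 0}

```text
t: 9.7
ee_pos: [0.6019, -0.2491, 0.0913]
ee_rot: [-0.0, 0.228, 0.974, -0.0]
wrist_force: [-1.0, -0.1, 0.4]
gripper_width: -0.0002
grip_force: 0.4
```

Emit:
arm_command:
  steps:
    - {"x": 0,"y": 0,"z": 0.5,"turn": 0,"gripper": 0}
    - {"x": 0,"y": 0,"z": 1,"turn": 0,"gripper": 0}
    - {"x": 0,"y": 0,"z": 1.5,"turn": 0,"gripper": 0}
    - {"x": 0,"y": 0,"z": 1.5,"turn": 0,"gripper": 0}

```text
t: 10.1
ee_pos: [0.602, -0.2491, 0.09]
ee_rot: [0.0, 0.228, 0.974, -0.0]
wrist_force: [0.3, 0.5, 2.9]
gripper_width: 0.0002
grip_force: 1.1
```

Emit:
arm_command:
  steps:
    - {"x": 0,"y": 0,"z": 0.5,"turn": 0,"gripper": 0}
    - {"x": 0,"y": 0,"z": 1,"turn": 0,"gripper": 0}
    - {"x": 0,"y": 0,"z": 1.5,"turn": 0,"gripper": 0}
    - {"x": 0,"y": 0,"z": 1.5,"turn": 0,"gripper": 0}

```text
t: 10.5
ee_pos: [0.6021, -0.249, 0.0885]
ee_rot: [0.0, 0.228, 0.974, -0.0]
wrist_force: [-1.1, 0.9, 4.1]
gripper_width: 0.0001
grip_force: 1.9
```

Emit:
arm_command:
  steps:
    - {"x": 0,"y": 0,"z": 0.5,"turn": 0,"gripper": 0}
    - {"x": 0,"y": 0,"z": 1,"turn": 0,"gripper": 0}
    - {"x": 0,"y": 0,"z": 1.5,"turn": 0,"gripper": 0}
    - {"x": 0,"y": 0,"z": 1.5,"turn": 0,"gripper": 0}

```text
t: 10.9
ee_pos: [0.6021, -0.249, 0.0871]
ee_rot: [0.0, 0.228, 0.974, -0.0]
wrist_force: [-0.5, 2.2, 5.2]
gripper_width: 0.0001
grip_force: 2.6
```

The spring is softer here. I keep going toward the click at 84 mm.

Emit:
arm_command:
  steps:
    - {"x": 0,"y": 0,"z": 0.5,"turn": 0,"gripper": 0}
    - {"x": 0,"y": 0,"z": 1,"turn": 0,"gripper": 0}
    - {"x": 0,"y": 0,"z": 1.5,"turn": 0,"gripper": 0}
    - {"x": 0,"y": 0,"z": 2,"turn": 0,"gripper": 0}
    - {"x": 0,"y": 0,"z": 2,"turn": 0,"gripper": 0}

```text
t: 11.4
ee_pos: [0.6019, -0.249, 0.0843]
ee_rot: [-0.0, 0.228, 0.974, 0.0]
wrist_force: [1.2, -0.8, -0.5]
gripper_width: 0.0
grip_force: 0.1
```

Emit:
arm_command:
  steps:
    - {"x": 0,"y": 0,"z": 0.5,"turn": 0,"gripper": 0}
    - {"x": 0,"y": 0,"z": 1,"turn": 0,"gripper": 0}
    - {"x": 0,"y": 0,"z": 1.5,"turn": 0,"gripper": 0}
    - {"x": 0,"y": 0,"z": 1.5,"turn": 0,"gripper": 0}

```text
t: 11.8
ee_pos: [0.6018, -0.2489, 0.0829]
ee_rot: [-0.0, 0.228, 0.974, 0.0]
wrist_force: [-0.6, -0.1, 0.2]
gripper_width: 0.0
grip_force: 0.0
```

The force dropped to 0, so the low catch clicked at about 5–6 N. I lift off, open the fingers and go above the lower post.

Emit:
arm_command:
  steps:
    - {"x": 0,"y": 0,"z": -30,"turn": 0,"gripper": 0}
    - {"x": 0,"y": 0,"z": -75,"turn": 0,"gripper": 0}
    - {"x": 0,"y": 0,"z": -120,"turn": 0,"gripper": 0}
    - {"x": 0,"y": 0,"z": -160,"turn": 0,"gripper": 0}
    - {"x": 26,"y": 25,"z": -170,"turn": 0,"gripper": 0.5}
    - {"x": 215,"y": 204,"z": -170,"turn": 0,"gripper": 0.5}
    - {"x": 215,"y": 204,"z": -170,"turn": 0,"gripper": 0.5}
    - {"x": 215,"y": 204,"z": -170,"turn": 0,"gripper": 0.5}
    - {"x": 215,"y": 204,"z": -170,"turn": 0,"gripper": 0.5}
    - {"x": 215,"y": 204,"z": -170,"turn": 0,"gripper": 0.5}
    - {"x": 215,"y": 204,"z": -170,"turn": 0,"gripper": 0.5}
    - {"x": 215,"y": 204,"z": -170,"turn": 0,"gripper": 0.5}
    - {"x": 215,"y": 204,"z": -170,"turn": 0,"gripper": 0.5}
    - {"x": 215,"y": 204,"z": -170,"turn": 0,"gripper": 0.5}
    - {"x": 215,"y": 204,"z": -170,"turn": 0,"gripper": 0.5}

```text
t: 13.3
ee_pos: [0.5007, 0.0277, 0.2532]
ee_rot: [0.0, 0.229, 0.973, -0.0]
wrist_force: [-0.8, 0.5, 0.6]
gripper_width: 0.0427
grip_force: 0.0
```

```bash
cat > look.py <<'E'
from h import *
import sys
np.set_printoptions(precision=3,suppress=True)
s=telemetry.read_state(); print(s['ee_pos'],s['ee_rot'],s['gripper_width'],s['qpos'])
for nm,png in(('wrist',sys.argv[1]),('top','t'+sys.argv[1])):
  d=grab(nm,png); w=cloud(d)
  for k,lo,hi in(('lcap',.072,.097),('ucap',.158,.178),('lpost',.117,.13),('upost',.185,.196)):
    m=((w[...,2]>lo)&(w[...,2]<hi)&(abs(w[...,0]-.597)<.13)&(abs(w[...,1]+.063)<.21)).astype(np.uint8)
    n,l,st,c=cv2.connectedComponentsWithStats(m)
    for i in range(1,n):
      if st[i,4]>=12: print(nm,k,st[i,4],c[i],np.median(w[l==i],0),np.ptp(w[l==i],axis=0))
E
python3 look.py p3.png
```

```text
[0.501 0.028 0.253] [ 0.     0.229  0.973 -0.   ] 0.04268359048093937 [-0.168  0.333  1.711 -0.     1.097 -1.276]
wrist lcap 47 [260.553 168.66 ] [0.493 0.032 0.086] [0.007 0.012 0.023]
wrist lcap 297 [356.636 198.758] [0.572 0.115 0.085] [0.039 0.029 0.025]
wrist lcap 72 [304.472 313.736] [ 0.695 -0.004  0.086] [0.02  0.008 0.023]
wrist lcap 115 [113.983 322.765] [ 0.597 -0.244  0.081] [0.014 0.024 0.009]
wrist ucap 605 [399.907 239.433] [0.589 0.121 0.174] [0.024 0.024 0.018]
wrist ucap 161 [238.329 262.64 ] [ 0.548 -0.018  0.168] [0.01  0.013 0.02 ]
wrist ucap 482 [223.678 309.571] [ 0.59  -0.057  0.165] [0.024 0.025 0.018]
wrist lpost 168 [260.649 181.054] [0.498 0.029 0.127] [0.014 0.013 0.013]
wrist lpost 204 [369.005 207.201] [0.571 0.117 0.123] [0.027 0.029 0.013]
wrist lpost 13 [370.308 236.769] [0.606 0.107 0.125] [0.01 0.   0.01]
wrist upost 247 [235.599 280.421] [ 0.552 -0.021  0.192] [0.014 0.014 0.009]
wrist upost 90 [157.378 332.256] [ 0.567 -0.109  0.192] [0.003 0.019 0.011]
top lcap 19 [271.316 133.211] [ 0.689 -0.012  0.083] [0.018 0.026 0.024]
top lcap 20 [309.4 138.7] [ 0.674 -0.131  0.091] [0.025 0.028 0.024]
top lcap 51 [343.725 162.667] [ 0.602 -0.249  0.078] [0.03  0.023 0.01 ]
top ucap 49 [227.286 156.061] [0.591 0.121 0.171] [0.024 0.021 0.007]
top ucap 21 [303.286 165.048] [ 0.57  -0.102  0.168] [0.015 0.028 0.019]
top upost 14 [304.214 163.143] [ 0.571 -0.102  0.193] [0.017 0.024 0.008]
```

View pics/p3.png

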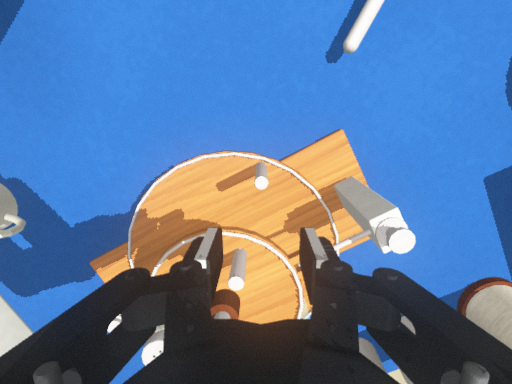

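The low cap now sits at 0.079 m, clicked down, and the tall cap is up. The lower post at px (261,181) is midway between the fingers, so I go down around it.

Emit:
arm_command:
  steps:
    - {"x": 2,"y": 0,"z": 30,"turn": 0,"gripper": 0.5}
    - {"x": 2,"y": 0,"z": 60,"turn": 0,"gripper": 0.5}
    - {"x": 2,"y": 0,"z": 90,"turn": 0,"gripper": 0.5}
    - {"x": 2,"y": 0,"z": 115,"turn": 0,"gripper": 0.5}
    - {"x": 2,"y": 0,"z": 135,"turn": 0,"gripper": 0.5}
    - {"x": 2,"y": 0,"z": 150,"turn": 0,"gripper": 0.5}
    - {"x": 2,"y": 0,"z": 160,"turn": 0,"gripper": 0.4}
    - {"x": 2,"y": 0,"z": 160,"turn": 0,"gripper": 0.3}
    - {"x": 2,"y": 0,"z": 160,"turn": 0,"gripper": 0.3}
    - {"x": 2,"y": 0,"z": 160,"turn": 0,"gripper": 0.3}

```text
t: 14.4
ee_pos: [0.4988, 0.0299, 0.0941]
ee_rot: [0.001, 0.228, 0.974, 0.0]
wrist_force: [0.1, 0.6, 1.0]
gripper_width: 0.0256
grip_force: 0.0
```

Run:
```python
from h import *
s=telemetry.read_state(); p=s['ee_pos']; print(p,s['wrist_force'],s['gripper_width'])
from scipy.spatial.transform import Rotation as Ro
q=s['ee_rot']; R=Ro.from_quat([*q[1:],q[0]]).as_matrix()
c=np.array([.597,-.0635,p[2]])
a0=np.degrees(np.arctan2(*(p-c)[1::-1])); print(a0,np.hypot(*(p-c)[:2]))
for f in np.arange(0,106,5):
    a=np.radians(a0+f); t=c+.135*np.array([np.cos(a),np.sin(a),0]); t[2]=p[2]
    print(f,np.round(R.T@(t-p)*1000,0),round(-.95*f/95,2))
```

```text
[0.49878206 0.02987473 0.09408297] [0.13947587 0.60378142 1.00530354] 0.02561941319265906
136.44805255249548 0.1355197513844554
0 [-0. -0.  0.] -0.0
5 [  2. -12.  -0.] -0.05
10 [  4. -23.  -0.] -0.1
15 [  5. -35.  -0.] -0.15
20 [  5. -47.  -0.] -0.2
25 [  4. -58.  -0.] -0.25
30 [  2. -70.  -0.] -0.3
35 [ -1. -81.  -0.] -0.35
40 [ -5. -92.  -0.] -0.4
45 [ -10. -103.   -0.] -0.45
50 [ -16. -113.   -0.] -0.5
55 [ -23. -123.   -0.] -0.55
60 [ -30. -132.   -0.] -0.6
65 [ -39. -140.   -0.] -0.65
70 [ -48. -148.    0.] -0.7
75 [ -58. -154.    0.] -0.75
80 [ -68. -160.    0.] -0.8
85 [ -78. -165.    0.] -0.85
90 [ -90. -169.    0.] -0.9
95 [-101. -172.    0.] -0.95
100 [-113. -174.    0.] -1.0
105 [-124. -175.    0.] -1.05
```

Emit:
arm_command:
  steps:
    - {"x": 0,"y": -2,"z": 0,"turn": -0.01,"gripper": 0.3}
    - {"x": 1,"y": -6,"z": 0,"turn": -0.025,"gripper": 0.3}
    - {"x": 2,"y": -12,"z": 0,"turn": -0.05,"gripper": 0.3}
    - {"x": 3,"y": -17,"z": 0,"turn": -0.075,"gripper": 0.3}
    - {"x": 4,"y": -23,"z": 0,"turn": -0.1,"gripper": 0.3}
    - {"x": 4.5,"y": -29,"z": 0,"turn": -0.125,"gripper": 0.3}
    - {"x": 5,"y": -35,"z": 0,"turn": -0.15,"gripper": 0.3}
    - {"x": 5,"y": -41,"z": 0,"turn": -0.175,"gripper": 0.3}
    - {"x": 5,"y": -47,"z": 0,"turn": -0.2,"gripper": 0.3}
    - {"x": 4.5,"y": -52.5,"z": 0,"turn": -0.225,"gripper": 0.3}
    - {"x": 4,"y": -58,"z": 0,"turn": -0.25,"gripper": 0.3}
    - {"x": 3,"y": -64,"z": 0,"turn": -0.275,"gripper": 0.3}
    - {"x": 2,"y": -70,"z": 0,"turn": -0.3,"gripper": 0.3}
    - {"x": 0.5,"y": -75.5,"z": 0,"turn": -0.325,"gripper": 0.3}
    - {"x": -1,"y": -81,"z": 0,"turn": -0.35,"gripper": 0.3}
    - {"x": -3,"y": -86.5,"z": 0,"turn": -0.375,"gripper": 0.3}
    - {"x": -5,"y": -92,"z": 0,"turn": -0.4,"gripper": 0.3}
    - {"x": -7.5,"y": -97.5,"z": 0,"turn": -0.425,"gripper": 0.3}
    - {"x": -9.5,"y": -102,"z": 0,"turn": -0.445,"gripper": 0.3}
    - {"x": -10,"y": -103,"z": 0,"turn": -0.45,"gripper": 0.3}

```text
t: 16.4
ee_pos: [0.4609, -0.067, 0.0936]
ee_rot: [-0.0, 0.005, 1.0, 0.0]
wrist_force: [-0.7, 1.6, 0.7]
gripper_width: 0.026
grip_force: 0.3
```

Run:
```python
from h import *
s=telemetry.read_state(); p=s['ee_pos']; print(p,s['wrist_force'],s['gripper_width'],s['qpos'])
from scipy.spatial.transform import Rotation as Ro
q=s['ee_rot']; R=Ro.from_quat([*q[1:],q[0]]).as_matrix()
c=np.array([.597,-.0635,p[2]])
a0=np.degrees(np.arctan2(*(p-c)[1::-1])); print(a0,np.hypot(*(p-c)[:2]))
for f in np.arange(0,56,5):
    a=np.radians(a0+f); t=c+.135*np.array([np.cos(a),np.sin(a),0]); t[2]=p[2]
    print(f,np.round(R.T@(t-p)*1000,0),round(-.5*f/50,2))
d=grab('top','t4.png'); w=cloud(d)
```

```text
[ 0.46093169 -0.06701847  0.09356272] [-0.65579716  1.64887211  0.74526822] 0.025964429154796482 [-3.85021921e-01  5.57857957e-01  1.94705193e+00  2.50168067e-05
  6.36835111e-01 -1.94603391e+00]
-178.51877107510953 0.1361137959141745
0 [-1.  0. -0.] -0.0
5 [ -2. -12.  -0.] -0.05
10 [ -4. -23.  -0.] -0.1
15 [ -7. -35.  -0.] -0.15
20 [-11. -46.  -0.] -0.2
25 [-16. -57.  -0.] -0.25
30 [-22. -67.  -0.] -0.3
35 [-28. -76.  -0.] -0.35
40 [-36. -86.  -0.] -0.4
45 [-44. -94.  -0.] -0.45
50 [ -53. -102.   -0.] -0.5
55 [ -63. -108.   -0.] -0.55
```

View pics/t4.png

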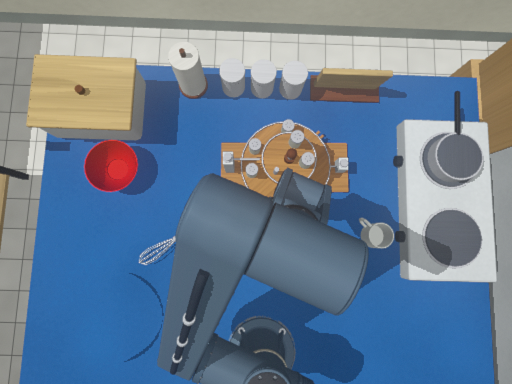

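The top view shows the shakers riding along, standing, at (255,145), (252,169) and (288,126). I carry on with the second half of the turn.

Emit:
arm_command:
  steps:
    - {"x": 0,"y": -2,"z": 0,"turn": -0.01,"gripper": 0.3}
    - {"x": -1,"y": -6,"z": 0,"turn": -0.025,"gripper": 0.3}
    - {"x": -2,"y": -12,"z": 0,"turn": -0.05,"gripper": 0.3}
    - {"x": -3,"y": -17.5,"z": 0,"turn": -0.075,"gripper": 0.3}
    - {"x": -4,"y": -23,"z": 0,"turn": -0.1,"gripper": 0.3}
    - {"x": -5.5,"y": -29,"z": 0,"turn": -0.125,"gripper": 0.3}
    - {"x": -7,"y": -35,"z": 0,"turn": -0.15,"gripper": 0.3}
    - {"x": -9,"y": -40.5,"z": 0,"turn": -0.175,"gripper": 0.3}
    - {"x": -11,"y": -46,"z": 0,"turn": -0.2,"gripper": 0.3}
    - {"x": -13.5,"y": -51.5,"z": 0,"turn": -0.225,"gripper": 0.3}
    - {"x": -16,"y": -57,"z": 0,"turn": -0.25,"gripper": 0.3}
    - {"x": -19,"y": -62,"z": 0,"turn": -0.275,"gripper": 0.3}
    - {"x": -22,"y": -67,"z": 0,"turn": -0.3,"gripper": 0.3}
    - {"x": -25,"y": -71.5,"z": 0,"turn": -0.325,"gripper": 0.3}
    - {"x": -28,"y": -76,"z": 0,"turn": -0.35,"gripper": 0.3}
    - {"x": -32,"y": -81,"z": 0,"turn": -0.375,"gripper": 0.3}
    - {"x": -36,"y": -86,"z": 0,"turn": -0.4,"gripper": 0.3}
    - {"x": -41,"y": -91,"z": 0,"turn": -0.43,"gripper": 0.3}
    - {"x": -45,"y": -95,"z": 0,"turn": -0.45,"gripper": 0.3}
    - {"x": -47,"y": -97,"z": 0,"turn": -0.46,"gripper": 0.3}

```text
t: 18.45
ee_pos: [0.5081, -0.1648, 0.0933]
ee_rot: [0.0, -0.224, 0.975, -0.0]
wrist_force: [0.3, 1.9, 0.0]
gripper_width: 0.0254
grip_force: 0.4
```

Emit:
arm_command:
  steps:
    - {"x": 0,"y": 0,"z": 0,"turn": 0,"gripper": 0.3}
    - {"x": 0,"y": 0,"z": 0,"turn": 0,"gripper": 0.4}
    - {"x": 0,"y": 0,"z": 0,"turn": 0,"gripper": 0.5}
    - {"x": 0,"y": 0,"z": 0,"turn": 0,"gripper": 0.5}
    - {"x": 0,"y": 0,"z": 0,"turn": 0,"gripper": 0.5}
    - {"x": 0,"y": 0,"z": -20,"turn": 0,"gripper": 0.5}
    - {"x": 0,"y": 0,"z": -60,"turn": 0,"gripper": 0.5}
    - {"x": 0,"y": 0,"z": -100,"turn": 0,"gripper": 0.5}
    - {"x": 0,"y": 0,"z": -140,"turn": 0,"gripper": 0.5}
    - {"x": 0,"y": 0,"z": -160,"turn": 0,"gripper": 0.5}
    - {"x": 0,"y": 0,"z": -160,"turn": 0,"gripper": 0.5}
    - {"x": 0,"y": 0,"z": -160,"turn": 0,"gripper": 0.5}

```text
t: 19.65
ee_pos: [0.507, -0.1638, 0.2532]
ee_rot: [-0.0, -0.223, 0.975, -0.0]
wrist_force: [-0.6, -0.4, -0.8]
gripper_width: 0.0424
grip_force: 0.0
```

```bash
python3 look.py p5.png | grep -v ucap
```

```text
[ 0.507 -0.164  0.253] [-0.    -0.223  0.975 -0.   ] 0.04237072928436045 [-0.522  0.377  1.638 -0.     1.127 -2.544]
wrist lcap 45 [264.267 169.044] [ 0.498 -0.164  0.086] [0.006 0.013 0.024]
wrist lcap 618 [165.261 211.825] [ 0.599 -0.248  0.076] [0.039 0.03  0.012]
wrist lcap 302 [371.517 213.649] [ 0.491 -0.025  0.084] [0.035 0.023 0.025]
wrist lcap 156 [390.519 264.583] [0.539 0.035 0.082] [0.012 0.023 0.024]
wrist lcap 89 [408.169 323.854] [0.606 0.107 0.084] [0.011 0.004 0.023]
wrist lpost 167 [264.545 181.365] [ 0.502 -0.161  0.128] [0.014 0.013 0.012]
wrist upost 295 [273.092 290.607] [ 0.57  -0.122  0.191] [0.025 0.032 0.011]
top lcap 29 [259.759 140.552] [0.664 0.023 0.089] [0.013 0.033 0.024]
top lcap 12 [228.917 168.   ] [0.572 0.119 0.085] [0.003 0.029 0.021]
top upost 14 [293.214 141.857] [ 0.633 -0.072  0.188] [0.02  0.024 0.01 ]
top upost 19 [276.211 169.   ] [ 0.554 -0.022  0.19 ] [0.012 0.012 0.006]
```

View pics/p5.png

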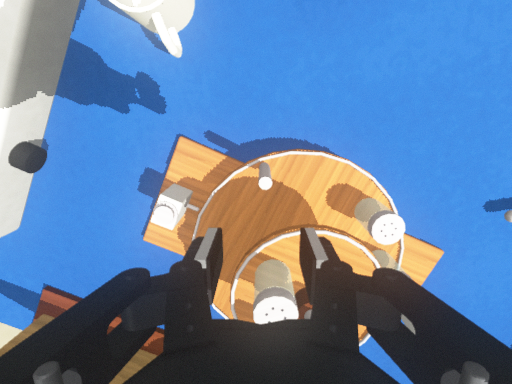

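The post turned from 136° to 226°, about 90°. The upper post is unmoved at (0.554, -0.022), the low catch is down, the shakers in view are standing, and the arm is clear.

```bash
python3 -c "
from workcell import bot
print(bot.job_done())"
```

```text
the job is handed in; nothing more can be done
None
```

The job is handed in, with no verdict shown: the tall catch was too stiff (no click at 11.8 N) and is left up, the low catch clicked at about 5–6 N, and the lower tier is turned about 90° anticlockwise and released, with the upper tier unmoved.

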